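Nudge a filter cube onto the mark of its stage and bed it

TASK

Without gripping or lifting it, gently nudge the black filter cube along its guide channel with the fingertips, first from its left end and then back from its right end, until it sits centred on the scribed mark of the stage. Then press straight down on the middle of its top, with a steady 10 N or so for about half a second to bed it, and let go, leaving the cube centred and everything else where it was.

Things in the scene. Friction and masses are not known exactly. Their poses are not given: they have to be found in the camera images.
- cube: loose black filter cube on a thin foot plate, 35 (x) x 34 (y) x 38 mm high, white index line over its top at y = 0, 0.4 to 0.65 kg, lying in the channel of the stage; origin at the centre of its underside, x across the channel, y along it to the left, z up. It starts 12 to 38 mm left of the mark. It is delicate: keep below 16 N (it slides at about 2 to 5 N; meet it slower than about 0.04 m/s)
- mark (a point): centre of the scribed mark (cross and square outline on the platen, heavy lines on the rails) of the stage, at platen height, 22 mm above the bench; x across the channel (away from the robot), y along the channel to the left, z up; the cube's axes are nearly parallel to these. The platen has a stiff spring cushion: pressed through the cube it gives from about 2 to 5 N on, 1 mm per 12 N
- stage: fixed aluminium stage, 84 (x) x 190 (y) mm; origin on the bench under the mark, same axes. Two steel rails, 9 mm thick, 180 mm long, inner faces at x = +-18.6 mm, tops 30 mm above the bench, 8 mm above the platen, so the cube stands 30 mm proud of them; the channel between them is open at both ends
- can: bystander: loose black objective canister, 41 mm diameter, 57 mm high, beside the work; origin at the centre of its underside
- cap: bystander: loose black dust cap, flat disc, 45 mm diameter, 8 mm high, beyond the stage; origin at the centre of its underside
- post: bystander: loose steel post standing upright, 13 mm diameter, 50 mm high, left of the stage; origin at the centre of its underside
Mind the look-alikes: they are no part of the job. There is more than one size of the cube; the job needs the largest.

How it is judged:
On the way, in this order (a step that is already met when the one before it is completed fails the run):
1. the cube is nudged from its left end along the channel, by 5 mm or more (contact force between the fingers and cube above 0.4 N and y of the grasp point in the frame of cube above 0.015 m and distance of cube from where it was at the start of the episode above 0.005 m), for 0.02 s.
2. with the cube within 15 mm of the mark, it is nudged from its right end (contact force between the fingers and cube above 0.4 N and y of the grasp point in the frame of cube below -0.015 m and y of cube in the frame of mark between -0.015 and 0.015 m), for 0.02 s.
3. with the cube centred to 2 mm, it is pressed down on its top, less than 12 mm along the channel from its middle, with more than 7 N for 0.3 s (contact force between the fingers and cube above 7 N and z of the grasp point in the frame of cube above 0.038 m and y of the grasp point in the frame of cube between -0.012 and 0.012 m and y of cube in the frame of mark between -0.002 and 0.002 m), for 0.3 s.
At the end, for the whole second after the job is handed in: the cube lies flat in the channel, at rest, its middle within 2 mm of the mark along the channel and not more than 4 mm off it across the channel (y of cube in the frame of mark between -0.002 and 0.002 m and linear speed of cube below 0.01 m/s and angle between cube's own z axis and vertical below 0.03 rad and x of cube in the frame of mark between -0.004 and 0.004 m and z of cube in the frame of mark below 0.002 m); the robot touches nothing.
It fails at once if the fingers load the cube with more than 16 N (contact force between the fingers and cube above 16 N).
It fails at once if the cube is gripped: fingers bear on it with the grasp point lower than its top and less than 12 mm along the channel from its middle (contact force between the fingers and cube above 1 N and z of the grasp point in the frame of cube below 0.038 m and y of the grasp point in the frame of cube between -0.012 and 0.012 m).
It fails at once if the cube is lifted more than 5 mm or tipped more than 0.2 rad (z of cube in the frame of mark above 0.005 m or angle between cube's own z axis and vertical above 0.2 rad).
It fails at once if the canister, the dust cap or the post is moved by more than 20 mm (distance of any of can, cap, post from where it was at the start of the episode above 0.02 m).
It also fails if it takes over 48 s, if anything falls off the work surface, if the arm or the gripper's body presses on something with over 40 N, if the wrist force passes 120 N, or if a joint passes its speed limit or range.

ROBOT

A 7-joint arm with a two-finger parallel gripper is mounted at the origin on the work surface; the furniture and walls round the work are solid. World frame = base frame: x ahead of the robot, y to its left, z up, the work surface at z = 0. Lengths are in m, angles in rad, forces in N, time in s.
With the tool pointing down it reaches from about 0.4 to 0.875 m from the base axis. Payload 6.5 kg.
Tool frame: the origin (TCP) lies on the centre line of the jaws, within the pads' length; the fingertips stand 22 mm ahead of it and the grasp point (between the pads) lies 3 mm ahead of it; z points along the fingers, y is the direction in which the jaws open and shut (so a half turn about z gives the same grasp; the last joint's range is limited). The gripper opens to 85 mm and grips with 20 to 120 N. Pads are 22 mm wide; open, the fingers measure 114 mm over their backs; the gripper's body (76 mm by 85 mm) begins 54 mm behind the grasp point. The pads swing forward as they close: fully open they stand 13 mm farther back than shut.
Start: joints at [1.133, 0.536, -0.004, 1.538, 0.003, 1.067, -0.071], TCP at [0.236, -0.606, 0.253] pointing down, gripper open.
Joint ranges: [-2.7, 2.7], [-0.37, 2.16], [-1.27, 1.26], [0.24, 2.4], [-1.31, 4.45], [0.19, 1.91], [-2.76, 2.76]. Speed limits (rad/s): [2.39, 2.39, 3.14, 3.14, 3.14, 3.14, 3.14].

INTERFACE

Orientations are given as a unit quaternion [x, y, z, w].
In Python, from bench import env gives the robot as it stands.
- The arm moves only by the tool move_arm, never from a script. Its arguments are lists of equal length, an entry for each row: "dp": the shift along the world's x, y, z as a fraction of full scale, a list of three; "dr": the turn, a rotation vector about the world's x, y, z as a fraction of full scale, a list of three. A call has exactly 5 rows; each row shifts and turns the pose as measured when the row begins; what a row does not reach is not made up. Full scale, the value 1, is 5 cm for a shift and 8 degrees for a turn. A row lasts 1/10 s, in which the tool goes at most 50 mm and 8.59 degrees, less where a joint would pass 70% of its speed; a pose out of reach is approached as far as the arm can. A call with a number of a shift or a turn outside -1 to 1 is refused whole. A call with a gripper value outside its range is refused whole. "hand" is the opening, from 0 (shut) to 1 (fully open), set as the call begins (left out, the last holds). The fingers move at their own pace and stop on an object; the grip force is fixed at half the most. Time passes only in rows, so rows that do not move let the fingers close, or fill a call up. It gives the time, the measured TCP pose, the force and the opening at its end, in the units of the state.
- env.state(): the state, without advancing time (a new reading comes with each control period).
- env.read_camera(name): name is "side" or "top"; returns a dict with "frame" (384x512x3 uint8, red, green, blue), "mtx" (3x3 intrinsics, pixels), "k1" (the pictures are not rectified: a ray, as slopes to the right and down, at radius r is drawn at 1 + k1 r^2 times it, then the intrinsics apply), "origin" and "orientation" of the camera in the world. Camera axes: x right, y down, z forward; pixel columns grow to the right and rows downward; lengths in m; the calibration is good to about 2 mm. A picture is of the moment at which its call begins. There is no depth.
- env.hand_in(): hands the job in, once; it reports no verdict.
Trained networks look in the newest picture that a camera, given by its name, has taken for a name from the list of things; names that differ only in an ending like _2 or _b are one class to them, and where a whole thing is asked for, a point or a joint stands for the part that bears it (a point fixed in the world has none). Each returns a list of dicts, best first, with "conf" (0 to 1); they miss things now and then, are a little off and sometimes report something else, mostly with a low value. They report only what shows in the picture. A call takes as long as a camera call. They do not tell look-alikes from the thing itself.
- env.recognise(camera, name): "location" ([column, row] in pixels, amid what is visible of it).
- env.outline_of(camera, name): "mask" (384x512 bool, what is visible of it) and "location" ([column, row] in pixels, amid what is visible of it).
- env.spot_point(camera, name): "location" ([column, row] in pixels: a listed point, or the origin of a listed thing).
The state is a dict: "t": time; "qpos": joint angles; "qvel": joint speeds; "joint_torque": joint torques, N m; "tcp_pos": TCP position; "tcp_rot": TCP orientation; "force": force on the tool from outside, world axes, zero at the start; "wrist_torque": the same for the moment, N m; "width": opening from 0.0 (shut) to 1.0 (fully open).
Only numpy, scipy, OpenCV 4.12 (cv2) and the standard library are available. Lean on these libraries where they do the work, as an engineer would, in place of code of your own. Each camera call takes 0.05 s, during which the arm holds its last target.

## Working session

There is one attempt and no reset: what is moved stays moved. The work goes in short steps, Python scripts to look and compute and a tool call to move; the robot and the scene stay as the last step left them, time stands still between calls to the robot, and variables do not carry over. Pictures are saved under pics/ and viewed, and the job is handed in when it is done.

Besides the shell and the picture viewer there is one more tool, called by a JSON object that holds its "fn" and its "kwargs", one argument or row to a line. move_arm: Moves the arm, as the interface text tells. Its arguments: {"type":"object","properties":{"dp":{"type":"array"},"dr":{"type":"array"},"hand":{"type":"number"}},"required":["dp","dr"]}

```bash
ls; mkdir -p pics
python3 - <<'E'
from bench import env
import cv2,numpy as np
s=env.state();print(s)
for c in("side","top"):
    r=env.read_camera(c);cv2.imwrite(f"pics/{c}0.png",r["frame"][:,:,::-1])
    print(c,r["mtx"],r["k1"],r["origin"],r["orientation"])
    for n in("cube","stage","can","cap","post"):
        print(n,[(round(d["conf"],2),np.round(d["location"],1)) for d in env.recognise(c,n)])
    for n in("cube","mark","stage"):
        print("pt",n,[(round(d["conf"],2),np.round(d["location"],1)) for d in env.spot_point(c,n)])
print(env.state()["t"])
E
```

```text
pics
{'t': 0.0, 'qpos': array([ 1.1327808 ,  0.53719255, -0.00445557,  1.53887234,  0.00258237,
        1.06729094, -0.07120147]), 'qvel': array([ 0.00125403, -0.00054766, -0.00089978, -0.00040001,  0.00047482,
        0.0001522 ,  0.00121786]), 'joint_torque': array([-7.61310230e-05, -5.83413434e+01,  1.04862113e+00, -2.59105700e+01,
        1.23051446e-02,  9.34603770e-03, -5.78310460e-05]), 'tcp_pos': array([ 0.23593305, -0.6050306 ,  0.25239609]), 'tcp_rot': array([ 9.82761413e-01,  1.84876263e-01, -2.13641061e-04, -8.52384071e-04]), 'force': array([-0.11847933,  0.88683823,  0.29308057]), 'wrist_torque': array([ 0.01887196,  0.00107351, -0.02203117]), 'width': 0.9958135519902909}
side [[456.92630696   0.         255.90644563]
 [  0.         456.92630696 186.50650487]
 [  0.           0.           1.        ]] -0.08138729762639288 [ 0.35597445 -0.89884735  0.6212321 ] [ 0.86793974 -0.06991691  0.03283059 -0.49062652]
cube [(0.82, array([204.5, 257.5])), (0.64, array([254.6, 231.6])), (0.59, array([232., 211.]))]
stage [(0.76, array([255.7, 260.2]))]
can [(0.6, array([251.2, 156.4
[... 255 characters left out ...]
 [(0.69, array([239.6, 191.7])), (0.62, array([257.8, 252.9]))]
top [[375.7095491    0.         262.36433309]
 [  0.         375.7095491  187.47404634]
 [  0.           0.           1.        ]] -0.058536392501215076 [0.40864949 0.02106983 0.99604336] [ 0.71345164 -0.69855757  0.04194811 -0.03527653]
cube [(0.6, array([322.4, 212.7])), (0.6, array([265.6, 218.2]))]
stage [(0.61, array([330.6, 210.9]))]
can [(0.66, array([174.1, 186.3]))]
cap [(0.72, array([345.2, 156.2]))]
post [(0.64, array([320.2, 209.6]))]
pt cube [(0.7, array([327.9, 249.7])), (0.52, array([267.3, 218.3])), (0.48, array([321.9, 209.1]))]
pt mark [(0.87, array([322.3, 204.3]))]
pt stage [(0.55, array([326.4, 205.7]))]
0.9
```

Run:
```python
import cv2
a=cv2.imread("pics/side0.png")[120:300,150:390];cv2.imwrite("pics/s1.png",cv2.resize(a,None,fx=3.2,fy=3.2,interpolation=cv2.INTER_CUBIC))
a=cv2.imread("pics/top0.png")[130:280,230:400];cv2.imwrite("pics/t1.png",cv2.resize(a,None,fx=4,fy=4,interpolation=cv2.INTER_CUBIC))
```

```text
(no output)
```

View pics/s1.png

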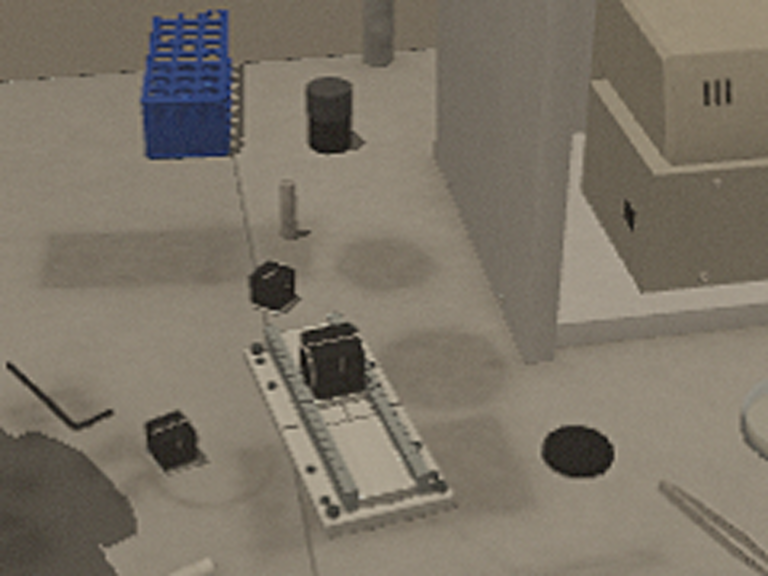

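View pics/t1.png

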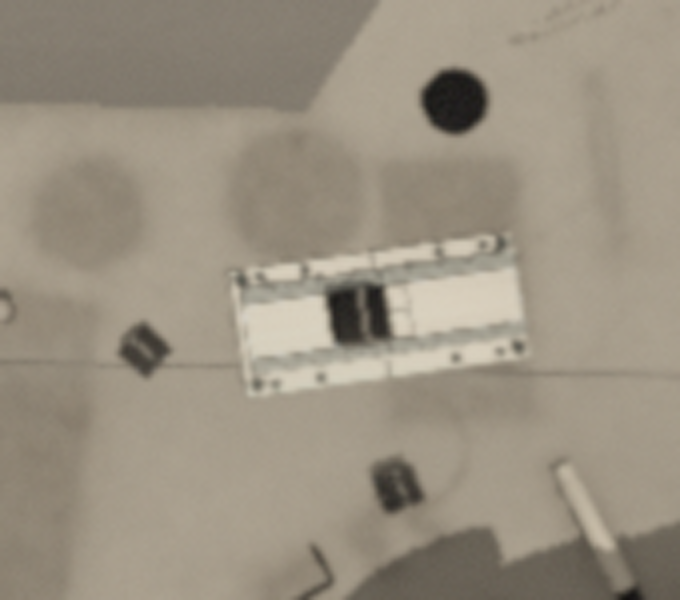

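View pics/top0.png

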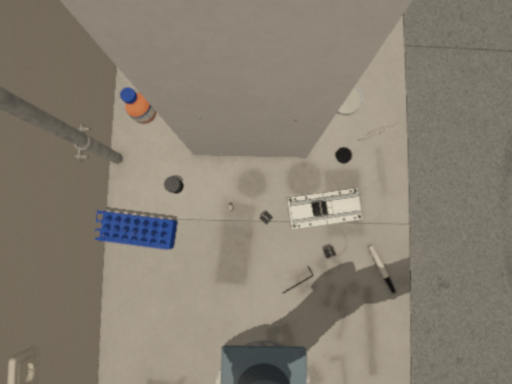

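View pics/side0.png

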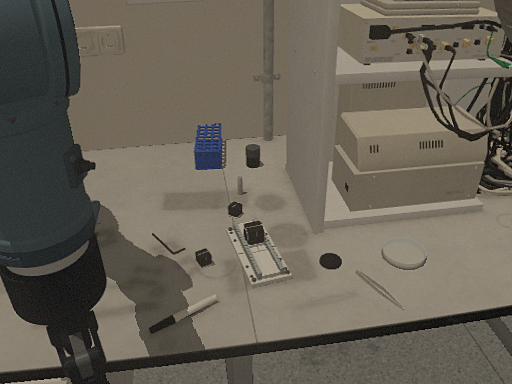

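```bash
cat > h.py <<'E'
import numpy as np,cv2
from scipy.spatial.transform import Rotation as R
class Cam:
    def __init__(s,r):
        s.K=r["mtx"];s.k=r["k1"];s.o=np.array(r["origin"]);s.R=R.from_quat(r["orientation"]).as_matrix();s.f=r["frame"]
    def proj(s,P):
        P=np.atleast_2d(P);c=(P-s.o)@s.R;m=c[:,:2]/c[:,2:];m=m*(1+s.k*(m**2).sum(1,keepdims=True))
        return m@s.K[:2,:2].T+s.K[:2,2]
    def back(s,uv,z):
        uv=np.atleast_2d(np.array(uv,float));d=(uv-s.K[:2,2])/s.K[0,0];m=d.copy()
        for _ in range(20):m=d/(1+s.k*(m**2).sum(1,keepdims=True))
        r=np.c_[m,np.ones(len(m))]@s.R.T
        return s.o+r*((z-s.o[2])/r[:,2])[:,None]
def T(p,P):
    c,s=np.cos(p[2]),np.sin(p[2]);P=np.atleast_2d(np.array(P,float))
    return np.c_[p[0]+c*P[:,0]-s*P[:,1],p[1]+s*P[:,0]+c*P[:,1],P[:,2]]
E
python3 - <<'E'
from bench import env
from h import *
C={c:Cam(env.read_camera(c)) for c in("side","top")}
import pickle;pickle.dump(C,open("c0.pkl","wb"))
t=C["top"]; f=lambda x,y:(230+x/4,130+y/4)
print("top crosslines rails",t.back([f(372,254),f(388,366)],.03))
print("top plate corners",t.back([f(232,272),f(510,234),f(530,352),f(250,395)],.02))
print("indexline",t.back([f(362,288),f(370,342)],.06))
s=C["side"]
print("side mark",s.back([257,245],.022),"top mark",t.back([322.3,204.3],.022),t.back([f(381,312)],.022))
for n,z in(("can",.03),("cap",.008),("post",.025)):
    for c in C:
        print(n,c,C[c].back({"canside":[251,156],"cantop":[174,186],"capside":[331,262],"captop":[345,156],"postside":[239,184],"posttop":[230.5,206]}[n+c],z))
E
```

```text
top crosslines rails [[ 0.50242549 -0.14434993  0.03      ]
 [ 0.43031548 -0.1549668   0.03      ]]
top plate corners [[ 0.48965609 -0.0544708   0.02      ]
 [ 0.51852944 -0.23725082  0.02      ]
 [ 0.4413608  -0.24997226  0.02      ]
 [ 0.41009459 -0.06721525  0.02      ]]
indexline [[ 0.47800413 -0.13299772  0.06      ]
 [ 0.44435472 -0.13816586  0.06      ]]
side mark [[ 0.46749084 -0.1510192   0.022     ]] top mark [[ 0.47491478 -0.1439862   0.022     ]] [[ 0.46543007 -0.15173624  0.022     ]]
can side [[0.51171713 0.23790799 0.03      ]]
can top [[0.51360102 0.24192247 0.03      ]]
cap side [[ 0.6103078  -0.21426191  0.008     ]]
cap top [[ 0.6069565  -0.20727694  0.008     ]]
post side [[0.46036963 0.0988441  0.025     ]]
post top [[0.46531285 0.09436738 0.025     ]]
```

```bash
cat > ov.py <<'E'
from h import *
import pickle
def box(x0,x1,y0,y1,z0,z1):
    return [[(x0,y0,z),(x1,y0,z),(x1,y1,z),(x0,y1,z),(x0,y0,z)] for z in (z1,)]
def lines(p,q,pz=.022):
    L=[]
    for sx in(1,-1):
        a,b=sorted((sx*.0186,sx*.0276));L+= [(l,p,(0,255,0)) for l in box(a,b,-.09,.09,0,.03)]
        L.append(([(sx*.0186,0,.03),(sx*.042,0,.03)],p,(0,0,255)))
    L+=[(l,p,(255,0,0)) for l in box(-.042,.042,-.095,.095,0,pz)]
    L.append(([(-.018,0,.022),(.018,0,.022)],p,(0,0,255)));L.append(([(0,-.02,.022),(0,.02,.022)],p,(0,0,255)))
    if q is not None:
        L+=[(l,q,(0,255,255)) for l in box(-.0175,.0175,-.017,.017,0,.06)]
        L.append(([(-.0175,0,.06),(.0175,0,.06)],q,(255,0,255)))
    return L
def over(cam,win,sc,p,q,fn,pz=.022,draw=True):
    x0,y0,w,h=win;a=cv2.resize(cam.f[y0:y0+h,x0:x0+w,::-1],None,fx=sc,fy=sc,interpolation=cv2.INTER_CUBIC)
    if draw:
      for l,pp,c in lines(p,q,pz):
        l=np.array(l,float);l=np.vstack([np.linspace(l[i],l[i+1],8) for i in range(len(l)-1)])
        uv=(cam.proj(T(pp,l))-[x0,y0]+.5)*sc-.5
        cv2.polylines(a,[np.round(uv*8).astype(np.int32)],False,c,1,cv2.LINE_AA,3)
    cv2.imwrite(fn,a)
W={"side":(220,215,80,75),"top":(282,182,85,52)}
E
python3 - <<'E'
from ov import *
C=pickle.load(open("c0.pkl","rb"))
p=(.465,-.151,.155);q=(.461,-.1356,.155)
for c in C:
    over(C[c],W[c],9 if c=="top" else 8,p,q,f"pics/ov_{c}.png")
    over(C[c],W[c],9 if c=="top" else 8,p,q,f"pics/raw_{c}.png",draw=False)
E
```

```text
(no output)
```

View pics/ov_top.png

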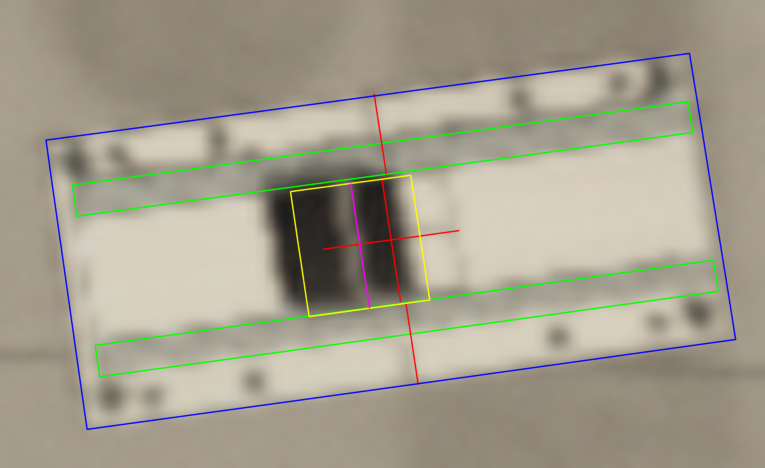

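View pics/raw_top.png

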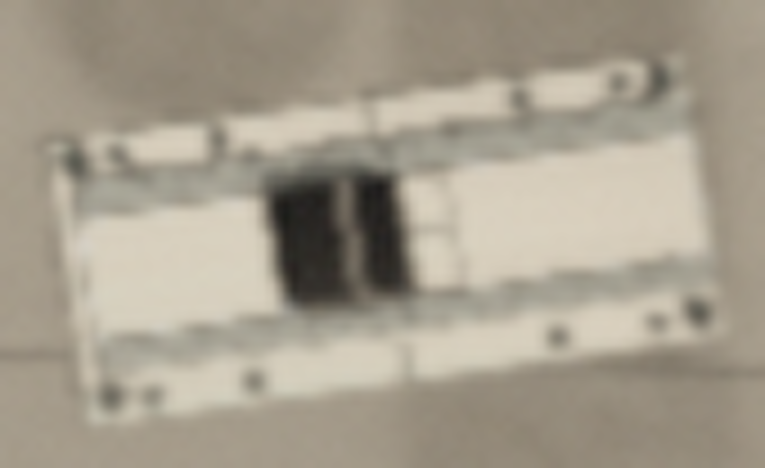

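View pics/ov_side.png

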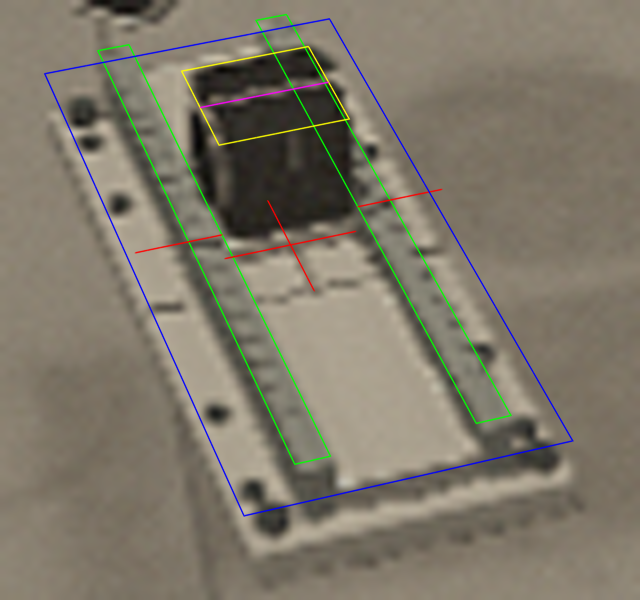

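View pics/raw_side.png

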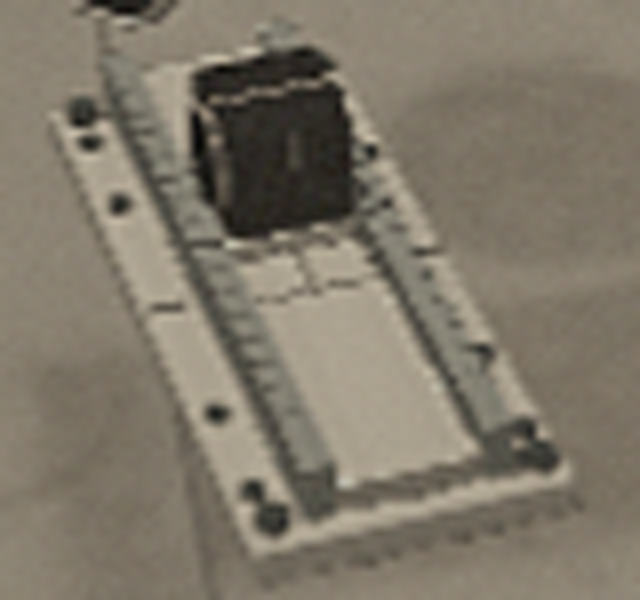

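Run:
```python
from ov import *
from scipy.optimize import least_squares
C=pickle.load(open("c0.pkl","rb"))
def px(c,u,v):
    x0,y0,_,_=W[c];s=9 if c=="top" else 8
    return np.array([(u+.5)/s-.5+x0,(v+.5)/s-.5+y0])
# (cam, local xyz (z None->flange), pix)
F=[("top",(.042,.095,None),(50,143)),("top",(.042,-.095,None),(683,57)),("top",(-.042,-.095,None),(727,325)),("top",(-.042,.095,None),(92,422)),
("top",(.035,0,None),(373,110)),("top",(-.035,0,None),(405,362)),
("side",(-.042,-.095,None),(250,555)),("side",(.042,-.095,None),(572,472)),("side",(-.042,.095,None),(52,115)),
("side",(-.035,0,None),(168,307)),("side",(.035,0,None),(430,250)),("side",(-.0231,0,.03),(207,243))]
def res(v,full=False):
    sh={"side":v[4:6],"top":v[6:8]};r=[]
    for c,l,uv in F:
        l=np.array([l[0],l[1],v[3] if l[2] is None else l[2]])
        r.append(C[c].proj(T(v[:3],l))[0]+sh[c]-px(c,*uv))
    r=np.array(r)
    return r if full else np.r_[r.ravel(),v[4:]/1.0]
s=least_squares(res,[.465,-.151,.155,.012,0,0,0,0],loss="soft_l1",x_scale=[.01,.01,.01,.01,1,1,1,1])
print(np.round(s.x,4));print(np.round(res(s.x,True),2))
np.save("stage.npy",s.x)
# cube: index line points, top
for c,pts in(("top",[(345,185),(353,298)]),("side",[(215,104),(335,86)])):
    sh=s.x[4:6] if c=="side" else s.x[6:8]
    w=C[c].back([px(c,*a)-sh for a in pts],.06).mean(0);d=w[:2]-s.x[:2];a=s.x[2]
    print(c,w,"rel x,y mm",1e3*(np.cos(a)*d[0]+np.sin(a)*d[1]),1e3*(-np.sin(a)*d[0]+np.cos(a)*d[1]))
```

```text
[ 0.4662 -0.1523  0.1574  0.0111 -0.0253  0.0854  0.0607 -0.1068]
[[-0.26 -0.48]
 [ 0.1  -0.64]
 [ 0.35  1.01]
 [-0.33  0.29]
 [-0.22  0.93]
 [ 0.29 -0.73]
 [ 0.11 -0.23]
 [ 0.68  0.65]
 [-0.27 -0.88]
 [ 0.01  0.05]
 [-1.14  0.44]
 [ 0.38 -0.2 ]]
top [ 0.46175033 -0.13250006  0.06      ] rel x,y mm -1.2788287759218195 20.297170155359066
side [ 0.46389905 -0.13607902  0.06      ] rel x,y mm 0.2821948178969155 16.425584464588304
```

Run:
```python
from ov import *
C=pickle.load(open("c0.pkl","rb"));v=np.load("stage.npy");p=v[:3]
q=T(p,[0,.018,0])[0];q[2]=p[2]
for c in C:
    over(C[c],W[c],9 if c=="top" else 8,p,q,f"pics/ov2_{c}.png",pz=v[3])
```

```text
(no output)
```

View pics/ov2_top.png

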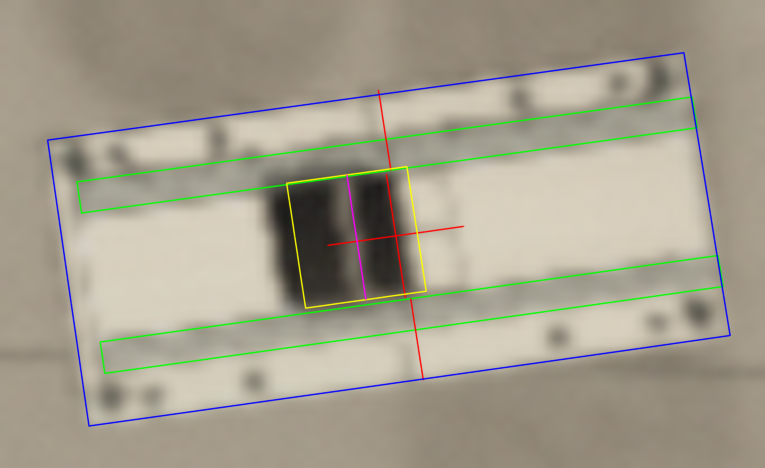

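View pics/ov2_side.png

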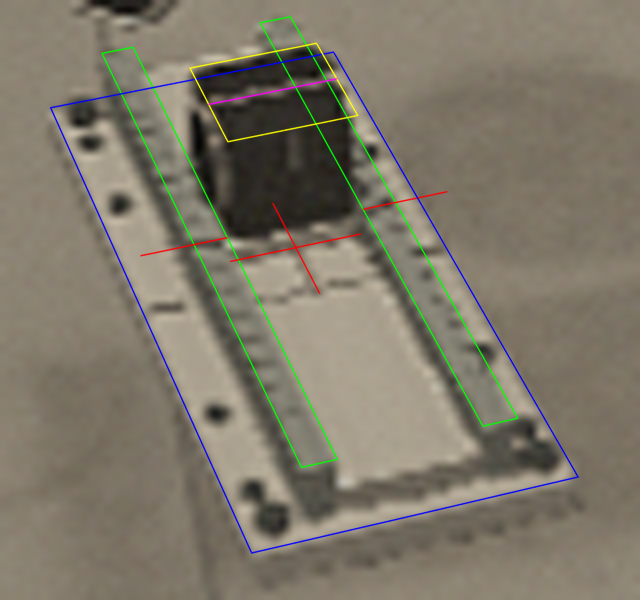

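```bash
cat > go.py <<'E'
from h import *
from bench import env
import sys
v=np.load("stage.npy")
def loc(P):
    a=v[2];d=np.array(P[:2])-v[:2];return np.array([np.cos(a)*d[0]+np.sin(a)*d[1],-np.sin(a)*d[0]+np.cos(a)*d[1],P[2]])
def rep():
    s=env.state();r=R.from_quat(s["tcp_rot"]).as_matrix();F=s["force"];a=v[2]
    print("t %.2f tcp"%s["t"],np.round(s["tcp_pos"],4),"loc mm",np.round(1e3*loc(s["tcp_pos"]),1),"yawerr deg %.2f"%np.degrees((np.arctan2(r[1,0],r[0,0])-np.pi/2-a)),"tilt",np.round(r[:2,2],4),"F",np.round(F,1),"Floc y %.2f"%(-np.sin(a)*F[0]+np.cos(a)*F[1]),"w %.3f"%s["width"])
    return s
if __name__=="__main__":
    s=rep()
    if len(sys.argv)>3:
        l=np.array([float(x) for x in sys.argv[1:4]])/1e3;g=T(v[:3],l)[0];d=g-s["tcp_pos"]
        print("goal",np.round(g,4),"delta in rows*0.05:",np.round(d/.05,3))
E
python3 go.py -34 -125 150
python3 - <<'E'
from h import *
import pickle;C=pickle.load(open("c0.pkl","rb"))
print(C["top"].back([[266,217],[329,251]],.03))
E
```

```text
t 1.00 tcp [ 0.2361 -0.6056  0.2533] loc mm [-298.3 -411.6  253.3] yawerr deg -77.71 tilt [-0.     -0.0001] F [-0.  -0.3 -0.7] Floc y -0.34 w 1.000
goal [ 0.4522 -0.2811  0.15  ] delta in rows*0.05: [ 4.321  6.489 -2.066]
[[ 0.43872597  0.00214149  0.03      ]
 [ 0.35527036 -0.16042798  0.03      ]]
```

{"fn": "move_arm", "kwargs": {
  "dp": [
    [0.45, 0.65, 0],
    [0.45, 0.65, 0],
    [0.45, 0.65, 0],
    [0.45, 0.65, 0],
    [0.45, 0.65, 0]
  ],
  "dr": [
    [0, 0, 1],
    [0, 0, 1],
    [0, 0, 1],
    [0, 0, 1],
    [0, 0, 1]
  ],
  "hand": 0
}}

```text
t: 1.5
tcp_pos: [0.3456, -0.4433, 0.2534]
tcp_rot: [0.857, 0.515, -0.002, 0.003]
force: [0.2, -0.5, -0.3]
width: 0.144
```

```bash
python3 go.py -34 -125 150
```

```text
t 1.50 tcp [ 0.3456 -0.4433  0.2534] loc mm [-164.8 -268.4  253.4] yawerr deg -36.97 tilt [-0.0002 -0.0065] F [ 0.2 -0.5 -0.3] Floc y -0.54 w 0.144
goal [ 0.4522 -0.2811  0.15  ] delta in rows*0.05: [ 2.133  3.243 -2.069]
```

Tracking is nearly exact.

{"fn": "move_arm", "kwargs": {
  "dp": [
    [0.5, 0.75, -0.4],
    [0.5, 0.75, -0.4],
    [0.5, 0.75, -0.4],
    [0.4, 0.6, -0.4],
    [0.23, 0.4, -0.4]
  ],
  "dr": [
    [0, 0, 1],
    [0, 0, 1],
    [0, 0, 1],
    [0, 0, 1],
    [0, 0, 0.6]
  ]
}}

```text
t: 2.0
tcp_pos: [0.4589, -0.2748, 0.156]
tcp_rot: [0.639, 0.769, 0.002, 0.009]
force: [0.2, 0.4, 0.5]
width: -0.001
```

```bash
python3 go.py -34 -115 46
```

```text
t 2.00 tcp [ 0.4589 -0.2748  0.156 ] loc mm [ -26.4 -119.8  156. ] yawerr deg 1.58 tilt [ 0.0167 -0.0084] F [0.2 0.4 0.5] Floc y 0.35 w -0.001
goal [ 0.4506 -0.2713  0.046 ] delta in rows*0.05: [-0.164  0.071 -2.2  ]
```

{"fn": "move_arm", "kwargs": {
  "dp": [
    [-0.1, -0.05, -0.4],
    [-0.05, 0, -0.4],
    [0, 0, -0.4],
    [0, 0, -0.3],
    [0, 0, 0]
  ],
  "dr": [
    [0.03, 0.06, -0.1],
    [0.03, 0.06, -0.1],
    [0, 0, 0],
    [0, 0, 0],
    [0, 0, 0]
  ]
}}

```text
t: 2.5
tcp_pos: [0.4537, -0.2712, 0.0767]
tcp_rot: [0.645, 0.764, 0.001, -0.001]
force: [0.8, 0.8, 0.9]
width: -0.0
```

```bash
python3 go.py -34 -115 46
```

```text
t 2.50 tcp [ 0.4537 -0.2712  0.0767] loc mm [ -30.9 -115.4   76.7] yawerr deg 0.63 tilt [-0.0004  0.0037] F [0.8 0.8 0.9] Floc y 0.65 w -0.000
goal [ 0.4506 -0.2713  0.046 ] delta in rows*0.05: [-0.062 -0.001 -0.615]
```

{"fn": "move_arm", "kwargs": {
  "dp": [
    [-0.06, 0, -0.3],
    [0, 0, -0.3],
    [0, 0, 0],
    [0, 0, 0],
    [0, 0, 0]
  ],
  "dr": [
    [-0.02, 0, -0.08],
    [0, 0, 0],
    [0, 0, 0],
    [0, 0, 0],
    [0, 0, 0]
  ]
}}

```text
t: 3.0
tcp_pos: [0.4529, -0.2727, 0.0484]
tcp_rot: [0.65, 0.76, 0.001, 0.002]
force: [0.3, -0.3, -0.8]
width: 0.0
```

```bash
python3 go.py -34 -101 46
python3 - <<'E'
from bench import env
import cv2
r=env.read_camera("side");cv2.imwrite("pics/s3.png",cv2.resize(r["frame"][190:310,200:340,::-1],None,fx=5,fy=5,interpolation=cv2.INTER_CUBIC))
E
```

```text
t 3.00 tcp [ 0.4529 -0.2727  0.0484] loc mm [ -32.  -116.8   48.4] yawerr deg -0.03 tilt [ 0.0033 -0.0014] F [ 0.3 -0.3 -0.8] Floc y -0.37 w 0.000
goal [ 0.4485 -0.2574  0.046 ] delta in rows*0.05: [-0.09   0.305 -0.047]
```

View pics/s3.png

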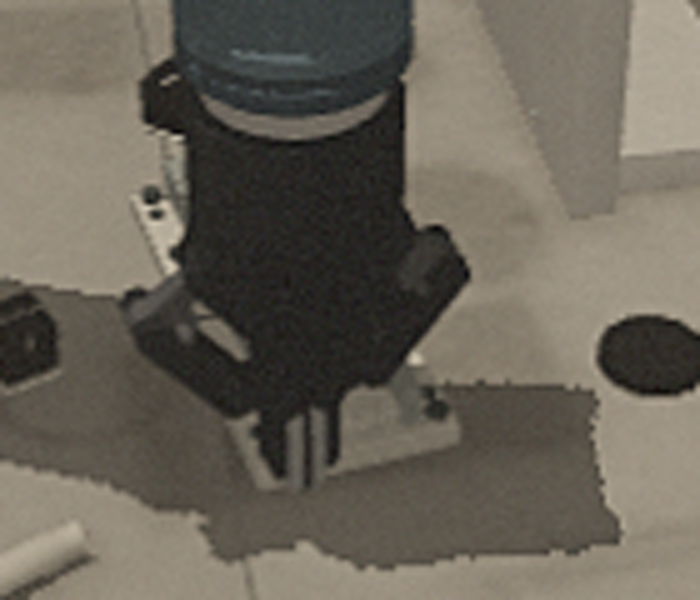

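{"fn": "move_arm", "kwargs": {
  "dp": [
    [-0.03, 0.08, -0.05],
    [-0.015, 0.08, 0],
    [-0.01, 0.04, 0],
    [0, 0.0, 0],
    [0, 0, 0]
  ],
  "dr": [
    [0, 0, 0],
    [0, 0, 0],
    [0, 0, 0],
    [0, 0, 0],
    [0, 0, 0]
  ]
}}

```text
t: 3.55
tcp_pos: [0.451, -0.2619, 0.0472]
tcp_rot: [0.649, 0.76, 0.001, 0.003]
force: [0.6, 0.0, 0.2]
width: -0.0
```

```bash
python3 go.py -34 -101 46
```

```text
t 3.55 tcp [ 0.451  -0.2619  0.0472] loc mm [ -32.2 -105.8   47.2] yawerr deg -0.01 tilt [ 0.0057 -0.0025] F [0.6 0.  0.2] Floc y -0.07 w -0.000
goal [ 0.4485 -0.2574  0.046 ] delta in rows*0.05: [-0.051  0.09  -0.024]
```

{"fn": "move_arm", "kwargs": {
  "dp": [
    [-0.006, 0.03, -0.02],
    [-0.003, 0.02, 0],
    [-0.003, 0.02, 0],
    [-0.003, 0.02, 0],
    [-0.003, 0.02, 0]
  ],
  "dr": [
    [0.02, 0.04, 0],
    [0, 0, 0],
    [0, 0, 0],
    [0, 0, 0],
    [0, 0, 0]
  ]
}}

```text
t: 4.05
tcp_pos: [0.4502, -0.257, 0.0462]
tcp_rot: [0.65, 0.76, -0.0, 0.0]
force: [0.7, -2.6, -0.8]
width: 0.002
```

```bash
python3 go.py
```

```text
t 4.05 tcp [ 0.4502 -0.257   0.0462] loc mm [ -32.2 -100.8   46.2] yawerr deg -0.05 tilt [ 0.0002 -0.0003] F [ 0.7 -2.6 -0.8] Floc y -2.68 w 0.002
```

{"fn": "move_arm", "kwargs": {
  "dp": [
    [0, 0.01, 0],
    [0, 0.01, 0],
    [0, 0.01, 0],
    [0, 0.01, 0],
    [0, 0.01, 0]
  ],
  "dr": [
    [0, 0, 0],
    [0, 0, 0],
    [0, 0, 0],
    [0, 0, 0],
    [0, 0, 0]
  ]
}}

```text
t: 4.55
tcp_pos: [0.4502, -0.2568, 0.0464]
tcp_rot: [0.65, 0.76, -0.001, 0.001]
force: [0.8, -3.7, -1.8]
width: 0.003
```

```bash
python3 go.py
```

```text
t 4.55 tcp [ 0.4502 -0.2568  0.0464] loc mm [ -32.2 -100.7   46.4] yawerr deg -0.17 tilt [ 0.0009 -0.0032] F [ 0.8 -3.7 -1.8] Floc y -3.79 w 0.003
```

{"fn": "move_arm", "kwargs": {
  "dp": [
    [0.01, -0.06, 0.3],
    [0, 0, 0.5],
    [-0.03, 0.25, 0.4],
    [-0.08, 0.6, 0.1],
    [-0.12, 0.8, 0]
  ],
  "dr": [
    [0, 0, 0],
    [0, 0, 0],
    [0, 0, 0],
    [0, 0, 0],
    [0, 0, 0]
  ]
}}

```text
t: 5.05
tcp_pos: [0.4386, -0.1767, 0.1129]
tcp_rot: [0.653, 0.757, -0.0, 0.0]
force: [0.8, 0.4, -0.9]
width: 0.004
```

```bash
python3 go.py -34 112 100
```

```text
t 5.05 tcp [ 0.4386 -0.1767  0.1129] loc mm [-31.1 -19.8 112.9] yawerr deg -0.55 tilt [ 0.0003 -0.0007] F [ 0.8  0.4 -0.9] Floc y 0.32 w 0.004
goal [ 0.4151 -0.0471  0.1   ] delta in rows*0.05: [-0.471  2.594 -0.259]
```

{"fn": "move_arm", "kwargs": {
  "dp": [
    [-0.15, 0.8, 0],
    [-0.12, 0.7, 0],
    [-0.1, 0.5, -0.1],
    [-0.05, 0.2, -0.2],
    [0, 0, -0.2]
  ],
  "dr": [
    [0, 0, 0.04],
    [0, 0, 0.04],
    [0, 0, 0],
    [0, 0, 0],
    [0, 0, 0]
  ]
}}

```text
t: 5.55
tcp_pos: [0.4152, -0.0538, 0.0891]
tcp_rot: [0.644, 0.765, 0.002, -0.001]
force: [0.3, 0.4, 0.0]
width: -0.007
```

```bash
python3 go.py -33 113 46
```

```text
t 5.55 tcp [ 0.4152 -0.0538  0.0891] loc mm [-34.9 105.4  89.1] yawerr deg 0.75 tilt [0.002  0.0041] F [0.3 0.4 0. ] Floc y 0.36 w -0.007
goal [ 0.4159 -0.0459  0.046 ] delta in rows*0.05: [ 0.014  0.157 -0.862]
```

{"fn": "move_arm", "kwargs": {
  "dp": [
    [0.01, 0.15, -0.2],
    [0, 0.02, -0.25],
    [0, 0, -0.25],
    [0, 0, -0.1],
    [0, 0, 0]
  ],
  "dr": [
    [-0.02, 0, -0.08],
    [0, 0, 0],
    [0, 0, 0],
    [0, 0, 0],
    [0, 0, 0]
  ]
}}

```text
t: 6.05
tcp_pos: [0.4146, -0.0458, 0.0455]
tcp_rot: [0.649, 0.761, 0.0, -0.001]
force: [1.8, 0.3, 0.4]
width: -0.002
```

```bash
python3 go.py -33 105 46
```

```text
t 6.05 tcp [ 0.4146 -0.0458  0.0455] loc mm [-34.2 113.3  45.5] yawerr deg 0.08 tilt [-0.0017  0.0018] F [1.8 0.3 0.4] Floc y -0.04 w -0.002
goal [ 0.4171 -0.0538  0.046 ] delta in rows*0.05: [ 0.05 -0.16  0.01]
```

{"fn": "move_arm", "kwargs": {
  "dp": [
    [0.05, -0.08, 0],
    [0.01, -0.06, 0],
    [0.005, -0.03, 0],
    [0.003, -0.02, 0],
    [0.003, -0.02, 0]
  ],
  "dr": [
    [0, 0, 0],
    [0, 0, 0],
    [0, 0, 0],
    [0, 0, 0],
    [0, 0, 0]
  ]
}}

```text
t: 6.55
tcp_pos: [0.4194, -0.0582, 0.0467]
tcp_rot: [0.65, 0.76, 0.001, -0.0]
force: [-0.9, 3.9, -0.5]
width: -0.0
```

```bash
python3 go.py
```

```text
t 6.55 tcp [ 0.4194 -0.0582  0.0467] loc mm [-31.4 100.4  46.7] yawerr deg -0.03 tilt [0.0004 0.0017] F [-0.9  3.9 -0.5] Floc y 4.02 w -0.000
```

{"fn": "move_arm", "kwargs": {
  "dp": [
    [0, 0.05, 0.25],
    [0.1, 0.0, 0.1],
    [0.25, -0.2, 0],
    [0.25, -0.2, 0],
    [0.1, -0.2, 0]
  ],
  "dr": [
    [0, 0, 0],
    [0, 0, 0],
    [0, 0, 0],
    [0, 0, 0],
    [0, 0, 0]
  ]
}}

```text
t: 7.05
tcp_pos: [0.4566, -0.0848, 0.0682]
tcp_rot: [0.648, 0.762, 0.002, 0.0]
force: [0.0, 0.5, -0.3]
width: 0.004
```

```bash
python3 go.py 0 58 60
```

```text
t 7.05 tcp [ 0.4566 -0.0848  0.0682] loc mm [ 1.1 68.2 68.2] yawerr deg 0.19 tilt [0.0027 0.0017] F [ 0.   0.5 -0.3] Floc y 0.50 w 0.004
goal [ 0.4571 -0.0951  0.06  ] delta in rows*0.05: [ 0.01  -0.205 -0.165]
```

{"fn": "move_arm", "kwargs": {
  "dp": [
    [0, 0, -0.12],
    [0, -0.05, -0.08],
    [0.005, -0.05, 0],
    [0.005, -0.04, 0],
    [0.005, -0.03, 0]
  ],
  "dr": [
    [0, 0.02, 0],
    [0, 0, 0],
    [0, 0, 0],
    [0, 0, 0],
    [0, 0, 0]
  ]
}}

```text
t: 7.55
tcp_pos: [0.4564, -0.0943, 0.0575]
tcp_rot: [0.648, 0.761, 0.0, -0.001]
force: [-0.4, 0.0, -0.4]
width: 0.003
```

```bash
python3 go.py 0 48 60
```

```text
t 7.55 tcp [ 0.4564 -0.0943  0.0575] loc mm [-0.6 58.8 57.5] yawerr deg 0.13 tilt [-0.0016  0.0017] F [-0.4  0.  -0.4] Floc y 0.12 w 0.003
goal [ 0.4587 -0.1049  0.06  ] delta in rows*0.05: [ 0.046 -0.212  0.049]
```

{"fn": "move_arm", "kwargs": {
  "dp": [
    [0.008, -0.05, 0.02],
    [0.008, -0.05, 0],
    [0.006, -0.03, 0],
    [0.006, -0.03, 0],
    [0.006, -0.03, 0]
  ],
  "dr": [
    [0, 0, 0],
    [0, 0, 0],
    [0, 0, 0],
    [0, 0, 0],
    [0, 0, 0]
  ]
}}

```text
t: 8.05
tcp_pos: [0.4579, -0.1043, 0.0588]
tcp_rot: [0.648, 0.761, 0.0, -0.001]
force: [-0.3, 0.1, -0.2]
width: -0.003
```

```bash
python3 go.py 0 48 60
```

```text
t 8.05 tcp [ 0.4579 -0.1043  0.0588] loc mm [-0.7 48.7 58.8] yawerr deg 0.16 tilt [-0.0018  0.0017] F [-0.3  0.1 -0.2] Floc y 0.18 w -0.003
goal [ 0.4587 -0.1049  0.06  ] delta in rows*0.05: [ 0.015 -0.013  0.023]
```

{"fn": "move_arm", "kwargs": {
  "dp": [
    [0.006, -0.025, 0],
    [0.006, -0.025, 0],
    [0.006, -0.025, 0],
    [0.006, -0.025, 0],
    [0.006, -0.025, 0]
  ],
  "dr": [
    [0, 0, 0],
    [0, 0, 0],
    [0, 0, 0],
    [0, 0, 0],
    [0, 0, 0]
  ]
}}

```text
t: 8.55
tcp_pos: [0.4592, -0.1082, 0.0589]
tcp_rot: [0.647, 0.762, 0.001, -0.002]
force: [-0.6, 3.0, 3.0]
width: -0.001
```

```bash
python3 go.py 0 48 60
```

```text
t 8.55 tcp [ 0.4592 -0.1082  0.0589] loc mm [-0.  44.7 58.9] yawerr deg 0.30 tilt [-0.0025  0.0046] F [-0.6  3.   3. ] Floc y 3.07 w -0.001
goal [ 0.4587 -0.1049  0.06  ] delta in rows*0.05: [-0.01   0.066  0.022]
```

{"fn": "move_arm", "kwargs": {
  "dp": [
    [0.006, -0.03, 0],
    [0.006, -0.03, 0],
    [0.006, -0.03, 0],
    [0.006, -0.03, 0],
    [0.006, -0.03, 0]
  ],
  "dr": [
    [-0.02, 0, -0.02],
    [0, 0, 0],
    [0, 0, 0],
    [0, 0, 0],
    [0, 0, 0]
  ]
}}

```text
t: 9.05
tcp_pos: [0.4608, -0.1157, 0.0588]
tcp_rot: [0.648, 0.761, 0.0, -0.002]
force: [-1.2, 3.3, 1.8]
width: 0.001
```

```bash
python3 go.py
```

```text
t 9.05 tcp [ 0.4608 -0.1157  0.0588] loc mm [ 0.4 37.  58.8] yawerr deg 0.17 tilt [-0.0025  0.0022] F [-1.2  3.3  1.8] Floc y 3.41 w 0.001
```

Sliding at about 3.4 N. Continuing.

{"fn": "move_arm", "kwargs": {
  "dp": [
    [0.004, -0.035, 0],
    [0.004, -0.035, 0],
    [0.004, -0.035, 0],
    [0.004, -0.035, 0],
    [0.004, -0.035, 0]
  ],
  "dr": [
    [0, 0.02, 0],
    [0, 0, 0],
    [0, 0, 0],
    [0, 0, 0],
    [0, 0, 0]
  ]
}}

```text
t: 9.55
tcp_pos: [0.4622, -0.1255, 0.0589]
tcp_rot: [0.648, 0.761, -0.001, -0.003]
force: [-0.2, 3.2, 0.6]
width: -0.002
```

```bash
python3 go.py
```

```text
t 9.55 tcp [ 0.4622 -0.1255  0.0589] loc mm [ 0.3 27.2 58.9] yawerr deg 0.16 tilt [-0.005   0.0021] F [-0.2  3.2  0.6] Floc y 3.21 w -0.002
```

{"fn": "move_arm", "kwargs": {
  "dp": [
    [0.004, -0.03, 0],
    [0.004, -0.03, 0],
    [0.004, -0.03, 0],
    [0.0, 0, 0],
    [0, 0.1, 0]
  ],
  "dr": [
    [0, 0, 0],
    [0, 0, 0],
    [0, 0, 0],
    [0, 0, 0],
    [0, 0, 0]
  ]
}}

```text
t: 10.05
tcp_pos: [0.4628, -0.1271, 0.0588]
tcp_rot: [0.649, 0.761, -0.001, -0.002]
force: [-0.1, -0.2, -0.1]
width: 0.0
```

```bash
python3 go.py 0 -55 60
```

```text
t 10.05 tcp [ 0.4628 -0.1271  0.0588] loc mm [ 0.6 25.5 58.8] yawerr deg 0.03 tilt [-0.005   0.0007] F [-0.1 -0.2 -0.1] Floc y -0.19 w 0.000
goal [ 0.4748 -0.2067  0.06  ] delta in rows*0.05: [ 0.24  -1.592  0.024]
```

{"fn": "move_arm", "kwargs": {
  "dp": [
    [0, 0.05, 0.4],
    [0, 0, 0.5],
    [0.07, -0.4, 0.1],
    [0.1, -0.65, 0],
    [0.1, -0.55, 0]
  ],
  "dr": [
    [0, 0.03, 0],
    [0, 0, 0],
    [0, 0, 0],
    [0, 0, 0],
    [0, 0, 0]
  ]
}}

```text
t: 10.55
tcp_pos: [0.476, -0.2035, 0.1109]
tcp_rot: [0.646, 0.763, -0.004, -0.004]
force: [0.7, 0.4, -0.1]
width: 0.002
```

```bash
python3 go.py 0 -50 60
```

```text
t 10.55 tcp [ 0.476  -0.2035  0.1109] loc mm [  1.6 -52.  110.9] yawerr deg 0.45 tilt [-0.0108 -0.001 ] F [ 0.7  0.4 -0.1] Floc y 0.31 w 0.002
goal [ 0.474  -0.2017  0.06  ] delta in rows*0.05: [-0.039  0.035 -1.018]
```

{"fn": "move_arm", "kwargs": {
  "dp": [
    [-0.02, 0, -0.3],
    [0, 0, -0.35],
    [0, 0, -0.3],
    [0, 0, -0.06],
    [0, 0, 0]
  ],
  "dr": [
    [0, -0.08, -0.05],
    [0, 0, 0],
    [0, 0, 0],
    [0, 0, 0],
    [0, 0, 0]
  ]
}}

```text
t: 11.05
tcp_pos: [0.4754, -0.2123, 0.0598]
tcp_rot: [0.653, 0.757, -0.002, 0.004]
force: [0.3, 0.2, -0.3]
width: 0.002
```

```bash
python3 go.py 0 -40 60
```

```text
t 11.05 tcp [ 0.4754 -0.2123  0.0598] loc mm [ -0.3 -60.7  59.8] yawerr deg -0.57 tilt [ 0.0033 -0.0088] F [ 0.3  0.2 -0.3] Floc y 0.12 w 0.002
goal [ 0.4725 -0.1919  0.06  ] delta in rows*0.05: [-0.06   0.409  0.005]
```

{"fn": "move_arm", "kwargs": {
  "dp": [
    [-0.01, 0.1, 0],
    [-0.015, 0.1, 0],
    [-0.01, 0.07, 0],
    [-0.01, 0.05, 0],
    [0, 0, 0]
  ],
  "dr": [
    [0.04, 0.02, 0.05],
    [0, 0, 0],
    [0, 0, 0],
    [0, 0, 0],
    [0, 0, 0]
  ]
}}

```text
t: 11.55
tcp_pos: [0.4744, -0.1946, 0.062]
tcp_rot: [0.65, 0.76, -0.0, 0.003]
force: [-0.4, -0.5, -0.6]
width: 0.002
```

```bash
python3 go.py 0 -34 60
```

```text
t 11.55 tcp [ 0.4744 -0.1946  0.062 ] loc mm [  1.4 -43.   62. ] yawerr deg -0.06 tilt [ 0.0033 -0.0039] F [-0.4 -0.5 -0.6] Floc y -0.41 w 0.002
goal [ 0.4715 -0.1859  0.06  ] delta in rows*0.05: [-0.057  0.173 -0.041]
```

{"fn": "move_arm", "kwargs": {
  "dp": [
    [-0.02, 0.05, -0.03],
    [-0.012, 0.03, 0],
    [-0.008, 0.03, 0],
    [-0.006, 0.03, 0],
    [-0.006, 0.03, 0]
  ],
  "dr": [
    [0.02, 0.02, 0],
    [0, 0, 0],
    [0, 0, 0],
    [0, 0, 0],
    [0, 0, 0]
  ]
}}

```text
t: 12.05
tcp_pos: [0.4716, -0.1859, 0.0606]
tcp_rot: [0.65, 0.76, -0.0, 0.001]
force: [-0.2, -2.6, 1.6]
width: 0.0
```

```bash
python3 go.py 0 -27.7 60
```

```text
t 12.05 tcp [ 0.4716 -0.1859  0.0606] loc mm [  0.1 -34.   60.6] yawerr deg -0.09 tilt [ 0.0006 -0.0015] F [-0.2 -2.6  1.6] Floc y -2.57 w 0.000
goal [ 0.4705 -0.1797  0.06  ] delta in rows*0.05: [-0.022  0.124 -0.013]
```

{"fn": "move_arm", "kwargs": {
  "dp": [
    [-0.004, 0.03, 0],
    [-0.004, 0.03, 0],
    [-0.004, 0.02, 0],
    [0, 0.015, 0],
    [0, 0, 0]
  ],
  "dr": [
    [0, 0, 0],
    [0, 0, 0],
    [0, 0, 0],
    [0, 0, 0],
    [0, 0, 0]
  ]
}}

```text
t: 12.55
tcp_pos: [0.4712, -0.1828, 0.0608]
tcp_rot: [0.651, 0.759, -0.001, 0.002]
force: [0.2, -1.9, -0.6]
width: 0.005
```

```bash
python3 go.py 0 -27.7 60
```

```text
t 12.55 tcp [ 0.4712 -0.1828  0.0608] loc mm [  0.1 -30.9  60.8] yawerr deg -0.19 tilt [ 0.0013 -0.0038] F [ 0.2 -1.9 -0.6] Floc y -1.92 w 0.005
goal [ 0.4705 -0.1797  0.06  ] delta in rows*0.05: [-0.013  0.063 -0.015]
```

{"fn": "move_arm", "kwargs": {
  "dp": [
    [-0.004, 0.025, 0],
    [-0.003, 0.02, 0],
    [-0.003, 0.02, 0],
    [0, 0.015, 0],
    [0, 0, 0]
  ],
  "dr": [
    [0.01, 0, 0.01],
    [0, 0, 0],
    [0, 0, 0],
    [0, 0, 0],
    [0, 0, 0]
  ]
}}

```text
t: 13.05
tcp_pos: [0.4706, -0.1787, 0.0607]
tcp_rot: [0.65, 0.76, -0.0, 0.001]
force: [0.5, -1.6, -1.7]
width: -0.002
```

```bash
python3 go.py 0 -27.7 60
```

```text
t 13.05 tcp [ 0.4706 -0.1787  0.0607] loc mm [  0.2 -26.7  60.7] yawerr deg -0.11 tilt [ 0.0014 -0.0024] F [ 0.5 -1.6 -1.7] Floc y -1.68 w -0.002
goal [ 0.4705 -0.1797  0.06  ] delta in rows*0.05: [-0.002 -0.021 -0.015]
```

{"fn": "move_arm", "kwargs": {
  "dp": [
    [0.01, -0.15, 0.0],
    [0.03, -0.3, 0.3],
    [0.05, -0.5, 0.5],
    [0.05, -0.6, 0.3],
    [0, -0.6, 0]
  ],
  "dr": [
    [0, 0, 0],
    [0, 0, 0],
    [0, 0, 0],
    [0, 0, 0],
    [0, 0, 0]
  ]
}}

```text
t: 13.55
tcp_pos: [0.4776, -0.2825, 0.1173]
tcp_rot: [0.646, 0.764, 0.001, -0.002]
force: [-0.5, -0.7, -0.7]
width: 0.002
```

```bash
python3 go.py 0 -27.7 60
python3 - <<'E'
from ov import *
from bench import env
v=np.load("stage.npy");p=v[:3]
q=T(p,[0,.001,0])[0];q[2]=p[2]
C={c:Cam(env.read_camera(c)) for c in("side","top")}
pickle.dump(C,open("c1.pkl","wb"))
for c in C:
    over(C[c],W[c],9 if c=="top" else 8,p,q,f"pics/ov4_{c}.png",pz=v[3])
    over(C[c],W[c],9 if c=="top" else 8,p,q,f"pics/raw4_{c}.png",draw=False)
E
```

```text
t 13.55 tcp [ 0.4776 -0.2825  0.1173] loc mm [  -9.1 -130.3  117.3] yawerr deg 0.56 tilt [-0.0013  0.0045] F [-0.5 -0.7 -0.7] Floc y -0.60 w 0.002
goal [ 0.4705 -0.1797  0.06  ] delta in rows*0.05: [-0.141  2.055 -1.146]
```

View pics/raw4_top.png

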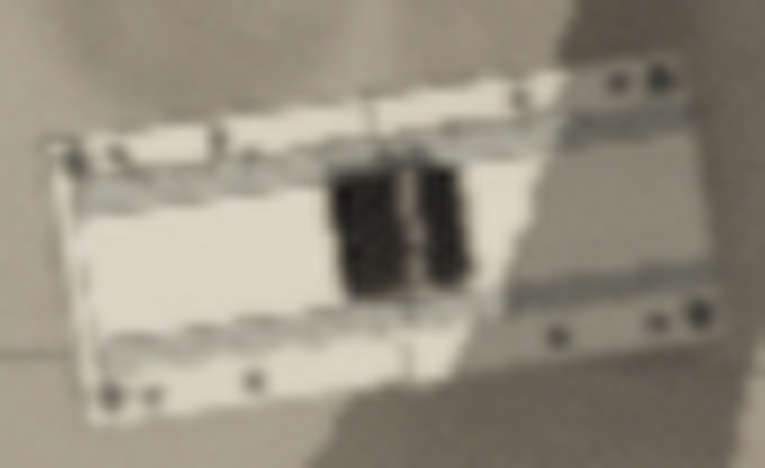

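View pics/raw4_side.png

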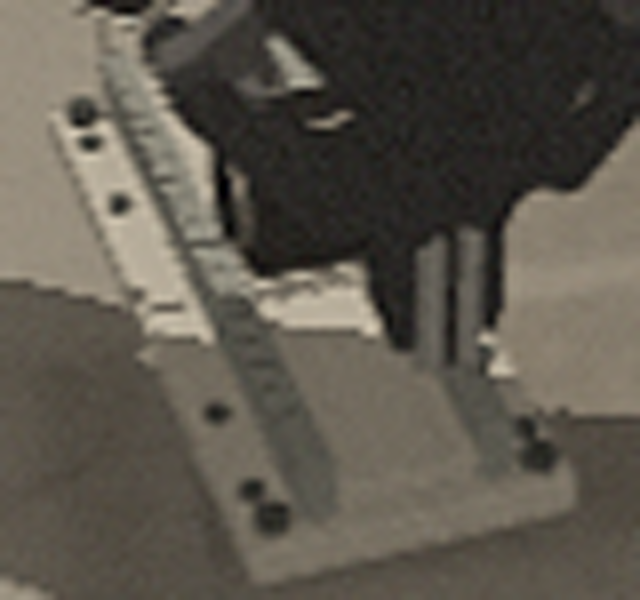

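View pics/ov4_side.png

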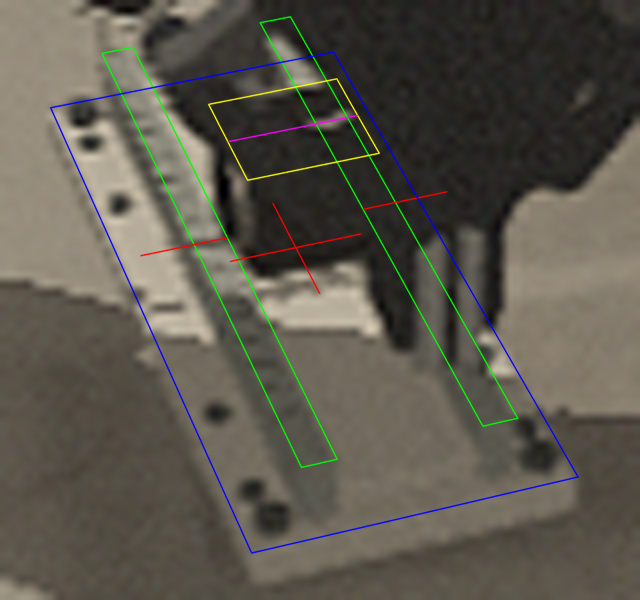

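{"fn": "move_arm", "kwargs": {
  "dp": [
    [-0.05, 0.7, 0.15],
    [-0.1, 0.95, 0],
    [-0.1, 0.95, 0],
    [-0.12, 0.95, 0],
    [-0.1, 0.8, 0]
  ],
  "dr": [
    [0, 0, -0.05],
    [0, 0, 0],
    [0, 0, 0],
    [0, 0, 0],
    [0, 0, 0]
  ]
}}

```text
t: 14.15
tcp_pos: [0.4494, -0.0689, 0.1228]
tcp_rot: [0.657, 0.754, 0.0, -0.002]
force: [0.8, -0.6, -0.0]
width: -0.003
```

```bash
python3 go.py 0 80 60
python3 - <<'E'
from ov import *
from bench import env
v=np.load("stage.npy");p=v[:3]
q=T(p,[0,.001,0])[0];q[2]=p[2]
C={c:Cam(env.read_camera(c)) for c in("side","top")}
pickle.dump(C,open("c2.pkl","wb"))
for c in C:
    over(C[c],W[c],9 if c=="top" else 8,p,q,f"pics/ov5_{c}.png",pz=v[3])
    over(C[c],W[c],9 if c=="top" else 8,p,q,f"pics/raw5_{c}.png",draw=False)
E
```

```text
t 14.15 tcp [ 0.4494 -0.0689  0.1228] loc mm [ -3.5  85.  122.8] yawerr deg -1.12 tilt [-0.0024  0.0025] F [ 0.8 -0.6 -0. ] Floc y -0.71 w -0.003
goal [ 0.4537 -0.0733  0.06  ] delta in rows*0.05: [ 0.084 -0.089 -1.255]
```

View pics/ov5_top.png

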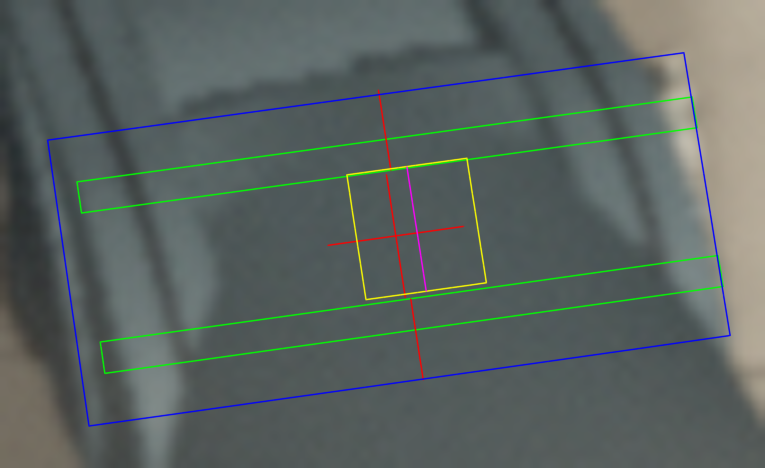

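View pics/raw5_side.png

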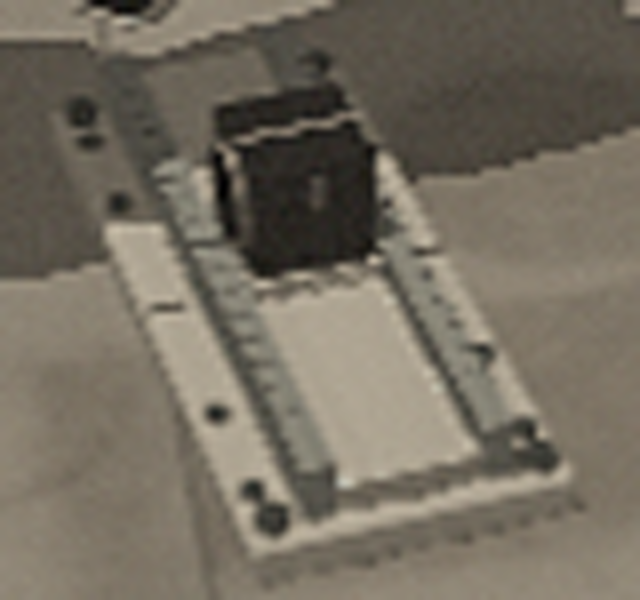

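View pics/ov5_side.png

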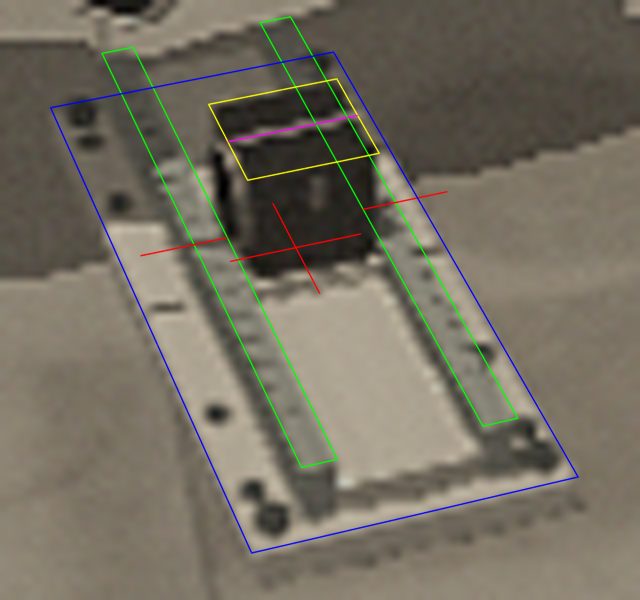

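Run:
```python
from ov import *
v=np.load("stage.npy");p=v[:3];q=T(p,[0,.0175,0])[0];q[2]=p[2]
C=pickle.load(open("c0.pkl","rb"));D=pickle.load(open("c1.pkl","rb"))
# local-coordinate rectified top view at plane z, 4px/mm
def rect(cam,z,x=(-.05,.05),y=(-.11,.11),s=3500):
    ys=np.arange(y[1],y[0],-1/s);xs=np.arange(x[1],x[0],-1/s)
    X,Y=np.meshgrid(xs,ys,indexing="ij");P=np.c_[X.ravel(),Y.ravel(),np.full(X.size,z)]
    uv=cam.proj(T(p,P)).astype(np.float32).reshape(*X.shape,2)
    return cv2.remap(cam.f,uv[...,0],uv[...,1],cv2.INTER_CUBIC)
def prof(im,xr,s=3500,x1=.05,y1=.11):
    g=cv2.cvtColor(im,cv2.COLOR_RGB2GRAY).astype(float)
    a,b=int((x1-xr[1])*s),int((x1-xr[0])*s);return y1-np.arange(g.shape[1])/s,g[a:b].mean(0)
def show(n,cam,z,xr,yr):
    y,g=prof(rect(cam,z),xr);m=(y>yr[0])&(y<yr[1]);y,g=y[m],g[m]
    k=slice(None,None,max(1,int(.001*3500)))
    print(n,z,[(round(1e3*a,1),int(b)) for a,b in zip(y[k],g[k])])
for n,cam in(("top0",C["top"]),("top1",D["top"])):
    c0=.0175 if n=="top0" else .001
    show(n+" cube",cam,.06,(-.012,.012),(c0-.025,c0+.030))
show("top0 rail+",C["top"],.03,(.020,.026),(-.1,-.08));show("top0 rail+",C["top"],.03,(.020,.026),(.08,.1));
show("top0 rail-",C["top"],.03,(-.026,-.020),(-.1,-.08));show("top0 rail-",C["top"],.03,(-.026,-.020),(.08,.1))
show("tick rail+",C["top"],.03,(.020,.026),(-.012,.012));show("tick rail-",C["top"],.03,(-.026,-.020),(-.012,.012))
show("tick fl+",C["top"],.0111,(.031,.040),(-.012,.012));show("tick fl-",C["top"],.0111,(-.040,-.031),(-.012,.012))
S=pickle.load(open("c2.pkl","rb"))["side"]
show("side idx",S,.06,(-.012,.012),(-.012,.012))
show("side tick rail-",S,.03,(-.026,-.020),(-.012,.012));show("side fl-",S,.0111,(-.040,-.031),(-.012,.012));show("side fl+",S,.0111,(.032,.040),(-.012,.012))
a=np.vstack([rect(C["top"],.03),rect(C["side"],.03)]);cv2.imwrite("pics/rect.png",a[:,:,::-1])
```

```text
top0 cube 0.06 [(np.float64(47.4), 207), (np.float64(46.6), 205), (np.float64(45.7), 203), (np.float64(44.9), 196), (np.float64(44.0), 186), (np.float64(43.1), 171), (np.float64(42.3), 151), (np.float64(41.4), 126), (np.float64(40.6), 101), (np.float64(39.7), 76), (np.float64(38.9), 55), (np.float64(38.0), 43), (np.float64(37.1), 37), (np.float64(36.3), 36), (np.float64(35.4), 38), (np.float64(34.6), 40), (np.float64(33.7), 41), (np.float64(32.9), 42), (np.float64(32.0), 42), (np.float64(31.1), 41), (np.float64(30.3), 41), (np.float64(29.4), 41), (np.float64(28.6), 41), (np.float64(27.7), 41), (np.float64(26.9), 41), (np.float64(26.0), 42), (np.float64(25.1), 44), (np.float64(24.3), 52), (np.float64(23.4), 61), (np.float64(22.6), 73), (np.float64(21.7), 84), (np.float64(20.9), 94), (np.float64(20.0), 100), (np.float64(19.1), 99), (np.float64(18.3), 93), (np.float64(17.4), 81), (np.float64(16.6), 68), (np.float64(15.7), 56), (np.float64(14.9), 47), (np.float64(14.0), 40), (np.float64(13.1), 37), (np.float64(12.3), 37), (np.float64(11.4), 37), (np.float64(10.6), 36), (np.float64(9.7), 
[... 9667 characters left out ...]
12.0), 137), (np.float64(11.1), 138), (np.float64(10.3), 142), (np.float64(9.4), 149), (np.float64(8.6), 154), (np.float64(7.7), 157), (np.float64(6.9), 158), (np.float64(6.0), 160), (np.float64(5.1), 161), (np.float64(4.3), 156), (np.float64(3.4), 143), (np.float64(2.6), 124), (np.float64(1.7), 102), (np.float64(0.9), 85), (np.float64(0.0), 83), (np.float64(-0.9), 97), (np.float64(-1.7), 120), (np.float64(-2.6), 143), (np.float64(-3.4), 157), (np.float64(-4.3), 160), (np.float64(-5.1), 156), (np.float64(-6.0), 148), (np.float64(-6.9), 140), (np.float64(-7.7), 135), (np.float64(-8.6), 133), (np.float64(-9.4), 134), (np.float64(-10.3), 139), (np.float64(-11.1), 144), (np.float64(-12.0), 149)]
```

View pics/rect.png

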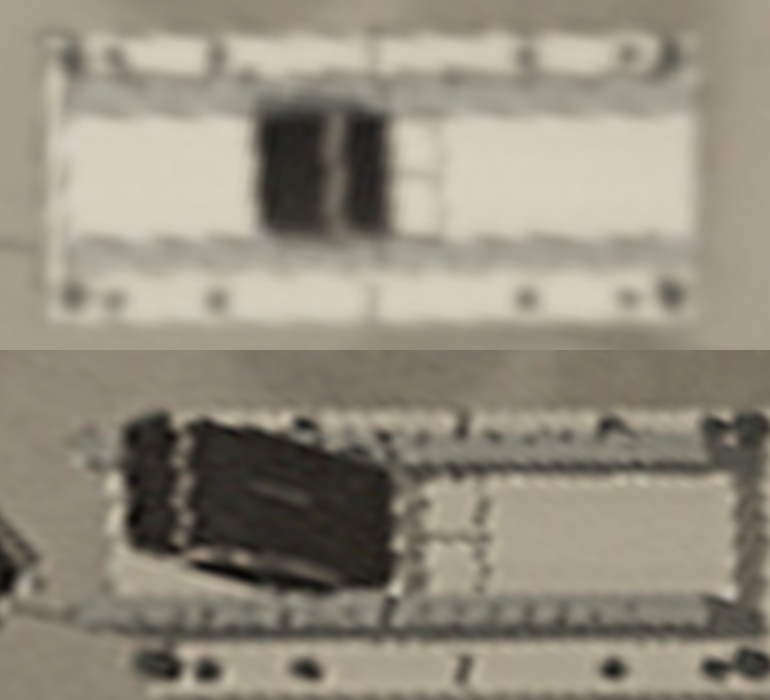

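{"fn": "move_arm", "kwargs": {
  "dp": [
    [0.05, -0.1, -0.3],
    [0.03, -0.1, -0.4],
    [0, -0.05, -0.4],
    [0, 0, -0.15],
    [0, 0, 0]
  ],
  "dr": [
    [0, 0, 0.08],
    [0, 0, 0.05],
    [0, 0, 0],
    [0, 0, 0],
    [0, 0, 0]
  ]
}}

```text
t: 14.75
tcp_pos: [0.4531, -0.0758, 0.0587]
tcp_rot: [0.644, 0.765, 0.001, -0.003]
force: [0.5, -0.1, 0.2]
width: -0.002
```

```bash
python3 go.py 0 35 60
```

```text
t 14.75 tcp [ 0.4531 -0.0758  0.0587] loc mm [-0.9 77.7 58.7] yawerr deg 0.78 tilt [-0.0032  0.0059] F [ 0.5 -0.1  0.2] Floc y -0.18 w -0.002
goal [ 0.4607 -0.1178  0.06  ] delta in rows*0.05: [ 0.153 -0.84   0.026]
```

{"fn": "move_arm", "kwargs": {
  "dp": [
    [0.04, -0.2, 0],
    [0.04, -0.25, 0],
    [0.03, -0.2, 0],
    [0.02, -0.12, 0],
    [0, 0, 0]
  ],
  "dr": [
    [-0.03, -0.02, -0.06],
    [0, 0, 0],
    [0, 0, 0],
    [0, 0, 0],
    [0, 0, 0]
  ]
}}

```text
t: 15.25
tcp_pos: [0.4616, -0.1194, 0.0612]
tcp_rot: [0.648, 0.761, 0.001, 0.001]
force: [-0.5, 0.0, -0.1]
width: -0.004
```

```bash
python3 go.py 0 29 60
```

```text
t 15.25 tcp [ 0.4616 -0.1194  0.0612] loc mm [ 0.6 33.3 61.2] yawerr deg 0.15 tilt [ 0.0034 -0.0002] F [-0.5  0.  -0.1] Floc y 0.10 w -0.004
goal [ 0.4616 -0.1237  0.06  ] delta in rows*0.05: [ 0.002 -0.086 -0.023]
```

{"fn": "move_arm", "kwargs": {
  "dp": [
    [0.0, -0.03, -0.02],
    [0.003, -0.02, 0],
    [0.003, -0.015, 0],
    [0.002, -0.01, 0],
    [0, 0, 0]
  ],
  "dr": [
    [0, 0.02, 0],
    [0, 0, 0],
    [0, 0, 0],
    [0, 0, 0],
    [0, 0, 0]
  ]
}}

```text
t: 15.75
tcp_pos: [0.462, -0.1227, 0.0603]
tcp_rot: [0.648, 0.762, 0.0, 0.0]
force: [0.4, 0.3, -0.2]
width: -0.0
```

```bash
python3 go.py 0 27.3 60
```

```text
t 15.75 tcp [ 0.462  -0.1227  0.0603] loc mm [ 0.5 29.9 60.3] yawerr deg 0.19 tilt [0.0007 0.0004] F [ 0.4  0.3 -0.2] Floc y 0.21 w -0.000
goal [ 0.4619 -0.1254  0.06  ] delta in rows*0.05: [-0.002 -0.053 -0.007]
```

{"fn": "move_arm", "kwargs": {
  "dp": [
    [0.002, -0.015, 0],
    [0.002, -0.015, 0],
    [0.002, -0.012, 0],
    [0.002, -0.01, 0],
    [0, -0.005, 0]
  ],
  "dr": [
    [0, 0, 0],
    [0, 0, 0],
    [0, 0, 0],
    [0, 0, 0],
    [0, 0, 0]
  ]
}}

```text
t: 16.25
tcp_pos: [0.4621, -0.1235, 0.0603]
tcp_rot: [0.647, 0.762, 0.001, -0.001]
force: [-1.0, 1.6, 2.1]
width: 0.001
```

```bash
python3 go.py 0 27.3 60
```

```text
t 16.25 tcp [ 0.4621 -0.1235  0.0603] loc mm [ 0.5 29.2 60.3] yawerr deg 0.32 tilt [-0.0002  0.0024] F [-1.   1.6  2.1] Floc y 1.74 w 0.001
goal [ 0.4619 -0.1254  0.06  ] delta in rows*0.05: [-0.004 -0.038 -0.006]
```

{"fn": "move_arm", "kwargs": {
  "dp": [
    [0.002, -0.015, 0],
    [0.002, -0.015, 0],
    [0.002, -0.012, 0],
    [0.001, -0.008, 0],
    [0, 0, 0]
  ],
  "dr": [
    [0, 0, 0],
    [0, 0, 0],
    [0, 0, 0],
    [0, 0, 0],
    [0, 0, 0]
  ]
}}

```text
t: 16.75
tcp_pos: [0.4623, -0.1246, 0.0604]
tcp_rot: [0.647, 0.763, 0.001, -0.002]
force: [-0.2, 2.8, 1.9]
width: -0.005
```

```bash
python3 go.py 0 27.8 60
```

```text
t 16.75 tcp [ 0.4623 -0.1246  0.0604] loc mm [ 0.5 28.  60.4] yawerr deg 0.41 tilt [-0.0005  0.004 ] F [-0.2  2.8  1.9] Floc y 2.82 w -0.005
goal [ 0.4618 -0.1249  0.06  ] delta in rows*0.05: [-0.009 -0.006 -0.007]
```

{"fn": "move_arm", "kwargs": {
  "dp": [
    [-0.01, 0.08, 0],
    [-0.03, 0.2, 0],
    [-0.03, 0.2, 0.3],
    [0, 0, 0.4],
    [0, 0, 0.1]
  ],
  "dr": [
    [-0.02, 0, -0.03],
    [0, 0, 0],
    [0, 0, 0],
    [0, 0, 0],
    [0, 0, 0]
  ]
}}

```text
t: 17.25
tcp_pos: [0.4579, -0.1004, 0.1004]
tcp_rot: [0.649, 0.761, -0.001, -0.0]
force: [0.5, 0.3, -0.1]
width: -0.0
```

```bash
cat > chk.py <<'E'
from ov import *
from bench import env
import sys
v=np.load("stage.npy");p=v[:3]
def prof(cam,z,xr,y0,y1):
    ys=np.arange(y0,y1,.0002);xs=np.linspace(*xr,15);X,Y=np.meshgrid(xs,ys)
    uv=cam.proj(T(p,np.c_[X.ravel(),Y.ravel(),np.full(X.size,z)])).astype(np.float32).reshape(*X.shape,2)
    g=cv2.cvtColor(cam.f,cv2.COLOR_RGB2GRAY).astype(np.float32)
    return ys,cv2.remap(g,uv[...,0],uv[...,1],cv2.INTER_CUBIC).mean(1)
def peak(cam,z,xr,c,w,sign):
    y,g=prof(cam,z,xr,c-w,c+w);g=sign*g;i=g.argmax();m=abs(y-y[i])<.0025
    k=np.clip(g[m]-g[m].min(),0,None);return 1e3*(y[m]*k).sum()/k.sum()
def chk(cam,n):
    print(n,"idx %.2f"%peak(cam,.06,(-.012,.012),0.001,.006,1),"rail- %.2f rail+ %.2f"%(peak(cam,.03,(-.026,-.020),0,.005,-1),peak(cam,.03,(.020,.026),0,.005,-1)))
if __name__=="__main__":
    chk(pickle.load(open("c2.pkl","rb"))["side"],"old side");chk(pickle.load(open("c1.pkl","rb"))["top"],"old top")
    S=Cam(env.read_camera("side"));chk(S,"side")
    q=T(p,[0,.0,0])[0];q[2]=p[2]
    over(S,W["side"],8,p,q,sys.argv[1],draw=False)
E
python3 go.py 0 0 90; python3 chk.py pics/s6.png
```

```text
t 17.25 tcp [ 0.4579 -0.1004  0.1004] loc mm [ -0.   52.6 100.4] yawerr deg 0.03 tilt [-0.0019 -0.0016] F [ 0.5  0.3 -0.1] Floc y 0.20 w -0.000
goal [ 0.4662 -0.1523  0.09  ] delta in rows*0.05: [ 0.165 -1.038 -0.208]
old side idx 0.94 rail- -0.84 rail+ 0.40
old top idx 2.02 rail- 0.97 rail+ 0.82
side idx -0.24 rail- -0.85 rail+ 0.58
```

View pics/s6.png

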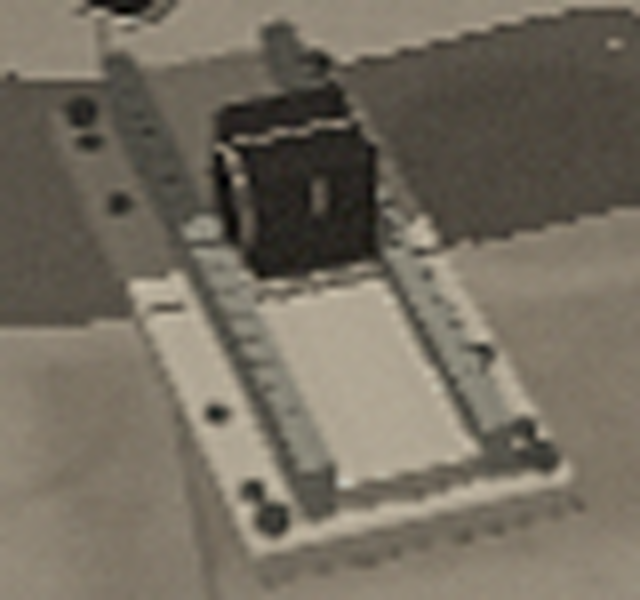

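{"fn": "move_arm", "kwargs": {
  "dp": [
    [0.04, -0.25, 0],
    [0.045, -0.3, 0],
    [0.04, -0.25, 0],
    [0.02, -0.15, 0],
    [0, -0.03, 0]
  ],
  "dr": [
    [0, 0, 0],
    [0, 0, 0],
    [0, 0, 0],
    [0, 0, 0],
    [0, 0, 0]
  ]
}}

```text
t: 17.8
tcp_pos: [0.4643, -0.1544, 0.0978]
tcp_rot: [0.65, 0.76, -0.002, -0.001]
force: [-0.0, 0.2, 0.2]
width: -0.0
```

```bash
python3 go.py 0 0 84
```

```text
t 17.80 tcp [ 0.4643 -0.1544  0.0978] loc mm [-2.2 -1.7 97.8] yawerr deg -0.05 tilt [-0.0044 -0.0024] F [-0.   0.2  0.2] Floc y 0.21 w -0.000
goal [ 0.4662 -0.1523  0.084 ] delta in rows*0.05: [ 0.038  0.041 -0.275]
```

{"fn": "move_arm", "kwargs": {
  "dp": [
    [0.035, 0.05, -0.1],
    [0, 0.01, -0.08],
    [0, 0, -0.05],
    [0, 0, 0],
    [0, 0, 0]
  ],
  "dr": [
    [0.02, -0.03, 0],
    [0, 0, 0],
    [0, 0, 0],
    [0, 0, 0],
    [0, 0, 0]
  ]
}}

```text
t: 18.3
tcp_pos: [0.4655, -0.1496, 0.0843]
tcp_rot: [0.649, 0.761, 0.0, -0.001]
force: [0.1, 0.1, -1.1]
width: 0.004
```

```bash
python3 go.py 0 0 82
```

```text
t 18.30 tcp [ 0.4655 -0.1496  0.0843] loc mm [-0.3  2.8 84.3] yawerr deg 0.03 tilt [-0.0015  0.0022] F [ 0.1  0.1 -1.1] Floc y 0.11 w 0.004
goal [ 0.4662 -0.1523  0.082 ] delta in rows*0.05: [ 0.014 -0.054 -0.046]
```

{"fn": "move_arm", "kwargs": {
  "dp": [
    [0.01, -0.05, 0.01],
    [0, 0, 0],
    [0, 0, -0.015],
    [0, 0, -0.015],
    [0, 0, -0.015]
  ],
  "dr": [
    [-0.01, -0.01, 0],
    [0, 0, 0],
    [0, 0, 0],
    [0, 0, 0],
    [0, 0, 0]
  ]
}}

```text
t: 18.8
tcp_pos: [0.4665, -0.1521, 0.083]
tcp_rot: [0.649, 0.761, 0.0, 0.0]
force: [-0.6, 0.2, 0.6]
width: 0.002
```

```bash
python3 go.py 0 0 82
```

```text
t 18.80 tcp [ 0.4665 -0.1521  0.083 ] loc mm [ 0.3  0.2 83. ] yawerr deg 0.07 tilt [0.0011 0.0003] F [-0.6  0.2  0.6] Floc y 0.26 w 0.002
goal [ 0.4662 -0.1523  0.082 ] delta in rows*0.05: [-0.005 -0.004 -0.02 ]
```

{"fn": "move_arm", "kwargs": {
  "dp": [
    [0, 0, -0.01],
    [0, 0, -0.01],
    [0, 0, -0.01],
    [0, 0, -0.01],
    [0, 0, -0.012]
  ],
  "dr": [
    [0, 0, 0],
    [0, 0, 0],
    [0, 0, 0],
    [0, 0, 0],
    [0, 0, 0]
  ]
}}

```text
t: 19.3
tcp_pos: [0.4665, -0.1522, 0.0815]
tcp_rot: [0.649, 0.761, -0.0, 0.0]
force: [-2.4, 1.6, 9.6]
width: 0.001
```

```bash
python3 go.py 0 0 82
```

```text
t 19.30 tcp [ 0.4665 -0.1522  0.0815] loc mm [ 0.3  0.1 81.5] yawerr deg 0.06 tilt [ 0.0006 -0.0006] F [-2.4  1.6  9.6] Floc y 2.00 w 0.001
goal [ 0.4662 -0.1523  0.082 ] delta in rows*0.05: [-0.006 -0.003  0.009]
```

{"fn": "move_arm", "kwargs": {
  "dp": [
    [0, 0, -0.011],
    [0, 0, -0.01],
    [0, 0, -0.01],
    [0, 0, -0.01],
    [0, 0, -0.01]
  ],
  "dr": [
    [0, 0, 0],
    [0, 0, 0],
    [0, 0, 0],
    [0, 0, 0],
    [0, 0, 0]
  ]
}}

```text
t: 19.8
tcp_pos: [0.4665, -0.1521, 0.0817]
tcp_rot: [0.649, 0.761, -0.001, 0.001]
force: [-2.1, 0.6, 7.9]
width: 0.0
```

```bash
python3 go.py 0 0 82
```

```text
t 19.80 tcp [ 0.4665 -0.1521  0.0817] loc mm [ 0.4  0.2 81.7] yawerr deg 0.07 tilt [ 0.     -0.0026] F [-2.1  0.6  7.9] Floc y 0.93 w 0.000
goal [ 0.4662 -0.1523  0.082 ] delta in rows*0.05: [-0.006 -0.005  0.006]
```

{"fn": "move_arm", "kwargs": {
  "dp": [
    [0, 0, -0.013],
    [0, 0, -0.013],
    [0, 0, -0.013],
    [0, 0, -0.013],
    [0, 0, -0.013]
  ],
  "dr": [
    [0.01, 0, 0],
    [0, 0, 0],
    [0, 0, 0],
    [0, 0, 0],
    [0, 0, 0]
  ]
}}

```text
t: 20.3
tcp_pos: [0.4665, -0.1521, 0.0815]
tcp_rot: [0.649, 0.761, -0.001, 0.001]
force: [-2.5, 0.8, 11.0]
width: -0.001
```

```bash
python3 go.py 0 0 82
```

```text
t 20.30 tcp [ 0.4665 -0.1521  0.0815] loc mm [ 0.4  0.2 81.5] yawerr deg 0.08 tilt [-0.0006 -0.0033] F [-2.5  0.8 11. ] Floc y 1.21 w -0.001
goal [ 0.4662 -0.1523  0.082 ] delta in rows*0.05: [-0.007 -0.006  0.011]
```

{"fn": "move_arm", "kwargs": {
  "dp": [
    [0, 0, -0.013],
    [0, 0, -0.013],
    [0, 0, -0.013],
    [0, 0, -0.013],
    [0, 0, -0.013]
  ],
  "dr": [
    [0.01, 0, 0],
    [0, 0, 0],
    [0, 0, 0],
    [0, 0, 0],
    [0, 0, 0]
  ]
}}

```text
t: 20.8
tcp_pos: [0.4665, -0.1521, 0.0815]
tcp_rot: [0.649, 0.761, -0.002, 0.001]
force: [-2.9, 1.9, 9.5]
width: 0.004
```

```bash
python3 go.py 0 0 82
```

```text
t 20.80 tcp [ 0.4665 -0.1521  0.0815] loc mm [ 0.4  0.2 81.5] yawerr deg 0.08 tilt [-0.0013 -0.0043] F [-2.9  1.9  9.5] Floc y 2.32 w 0.004
goal [ 0.4662 -0.1523  0.082 ] delta in rows*0.05: [-0.007 -0.006  0.01 ]
```

Force held at about 10 N for a second. Now I'll lift straight up and move clear to the left.

{"fn": "move_arm", "kwargs": {
  "dp": [
    [0, 0, 0.04],
    [0, 0, 0.15],
    [0, 0, 0.4],
    [-0.05, 0.4, 0.3],
    [-0.1, 0.7, 0]
  ],
  "dr": [
    [0, 0, 0],
    [0, 0, 0],
    [0, 0, 0],
    [0, 0, 0],
    [0, 0, 0]
  ]
}}

```text
t: 21.3
tcp_pos: [0.4594, -0.1004, 0.1284]
tcp_rot: [0.652, 0.758, -0.002, 0.002]
force: [0.6, -0.1, -0.4]
width: -0.003
```

```bash
python3 go.py; python3 chk.py pics/s7.png
```

```text
t 21.30 tcp [ 0.4594 -0.1004  0.1284] loc mm [  1.4  52.3 128.4] yawerr deg -0.38 tilt [-0.0006 -0.006 ] F [ 0.6 -0.1 -0.4] Floc y -0.22 w -0.003
old side idx 0.94 rail- -0.84 rail+ 0.40
old top idx 2.02 rail- 0.97 rail+ 0.82
side idx -0.23 rail- -0.84 rail+ 0.32
```

View pics/s7.png

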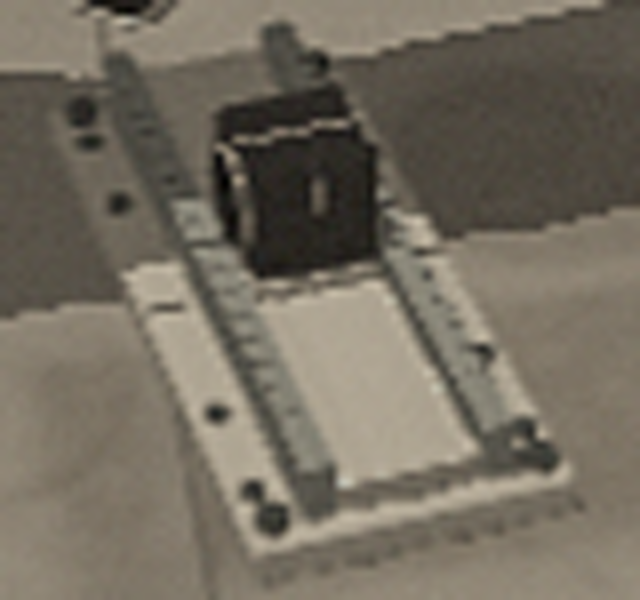

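{"fn": "move_arm", "kwargs": {
  "dp": [
    [0.05, -0.7, 0.3],
    [0.12, -1, 0.3],
    [0.12, -1, 0],
    [0.12, -1, 0],
    [0.05, -0.7, 0]
  ],
  "dr": [
    [0, 0, 0],
    [0, 0, 0],
    [0, 0, 0],
    [0, 0, 0],
    [0, 0, 0]
  ]
}}

```text
t: 21.85
tcp_pos: [0.4817, -0.3089, 0.1619]
tcp_rot: [0.641, 0.768, 0.0, -0.0]
force: [0.4, -0.1, 0.2]
width: -0.0
```

{"fn": "move_arm", "kwargs": {
  "dp": [
    [0, -0.5, 0],
    [0, -0.3, 0],
    [0, 0, 0],
    [0, 0, 0],
    [0, 0, 0]
  ],
  "dr": [
    [0, 0, 0],
    [0, 0, 0],
    [0, 0, 0],
    [0, 0, 0],
    [0, 0, 0]
  ]
}}

```text
t: 22.35
tcp_pos: [0.4803, -0.354, 0.1621]
tcp_rot: [0.643, 0.766, 0.0, -0.0]
force: [0.3, -1.1, -0.6]
width: -0.002
```

```bash
python3 go.py
python3 - <<'E'
from chk import *
Tn=Cam(env.read_camera("top"));chk(Tn,"top")
cv2.imwrite("pics/top9.png",Tn.f[:,:,::-1])
E
```

```text
t 22.35 tcp [ 0.4803 -0.354   0.1621] loc mm [ -17.7 -201.4  162.1] yawerr deg 1.00 tilt [0.0001 0.001 ] F [ 0.3 -1.1 -0.6] Floc y -1.13 w -0.002
top idx 0.90 rail- 0.79 rail+ 0.90
```

View pics/top9.png

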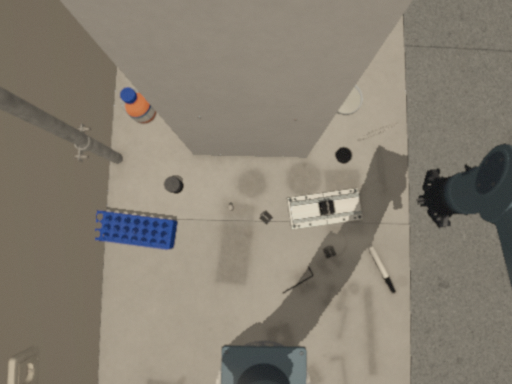

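The top view shows the cube's index line on the rail marks (0.90 against 0.79 and 0.90 mm). The can (174,185), cap (344,155), post (230,206) and both look-alike cubes have not moved. Handing in.

```bash
python3 -c "
from bench import env
print(env.hand_in())"
```

```text
the job is handed in; nothing more can be done
None
```

The cube is centred on the mark to within about 0.1 mm along the channel by both cameras, has been pressed down, and the job is handed in. There was no verdict.

- **Finding the mark:** I located the stage in the cameras. I then touched both ends of one rail with the closed fingers, which put the mark within 0.2 mm of the camera estimate along the channel.
- **Nudging:** I pushed the cube from its left end to about 6 mm past the mark, at about 3 N. I then pushed it back from its right end, which overshot by about 1.3 mm, and finished with a small 1.2 mm correction from the left.
- **Pressing:** I pressed the middle of the top straight down. The vertical readings, one per half second, were 9.6, 7.9, 11.0 and 9.5 N, with 2–3 N sideways. After that I lifted clear.

**Last checks:**
- **Position:** The index line against the rail marks is off by about 0.05 mm in the top camera and 0.03 mm in the side camera. The last touch reading was 0.3–0.6 mm to the left, still within the 2 mm limit.
- **Disturbance:** The press did not shift the cube. The canister, cap and post look unmoved in the top picture, and the arm is clear.
- **Disagreement:** My first two camera readings of the cube differed by about 4 mm. That came from comparing against the stage's lower flange, and it went away once I used the rail marks at their known height.

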